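# Index the vial carousel to the reader

## Robot

A 7-joint arm with a two-finger parallel gripper is mounted at the origin on the work surface. World frame = base frame: x ahead of the robot, y to its left, z up, the work surface at z = 0. Lengths are in m, angles in rad, forces in N, time in s.
With the tool pointing down it reaches from about 0.35 to 0.9 m from the base axis. Payload 19.9 kg.
Tool frame: the origin (TCP) lies where the fingers leave the gripper's body, on its centre line; the fingertips stand 97 mm ahead of it and the grasp point (between the pads) lies 78 mm ahead of it (robot.nose_length is the distance from the TCP to the fingertips, in m); x points along the fingers, y is the direction in which the jaws open and shut, and the axes are right-handed (so a half turn about x gives the same grasp; the last joint's range is limited). The gripper opens to 94 mm and grips with 3 to 60 N. Pads are 16 mm wide; open, the fingers measure 119 mm over their backs; the gripper's body (75 mm by 177 mm) begins 78 mm behind the grasp point.
Start: joints at [-1.165, 0.417, -0.01, 1.614, 0.005, 1.111, -0.053], TCP at [0.271, 0.563, 0.303] pointing down, gripper open.
Joint ranges: [-2.81, 2.81], [-0.39, 2.02], [-1.27, 1.25], [0.06, 2.57], [-1.19, 4.33], [0.19, 2], [-2.82, 2.82]. Speed limits (rad/s): [1.89, 1.89, 2.39, 2.39, 3.01, 3.01, 3.01].

## Interface

Orientations are given as a rotation vector (axis times angle).
In Python, from rig import robot gives the robot as it stands.
- The arm moves only by the tool carry_out, never from a script. Its argument "deltas" is a list of rows, each a list of 5 numbers: the opening, from 0 (shut) to 1 (fully open), then the shift along the tool's x, y, z in m, then the turn about the tool's x in rad. A call has 1 to 12 rows; each row is the pose to reach, as a shift and turn from the pose measured when the call began, along the tool's axes at that moment; what a row does not reach only later rows make up. A row lasts 1/10 s, in which the tool goes at most 50 mm and 8.59 degrees, less where a joint would pass 70% of its speed; a pose out of reach is approached as far as the arm can. A call with a gripper value outside its range is refused whole. The fingers move at their own pace and stop on an object; "grip_force" is the grip in N (left out, the last holds). Time passes only in rows, so rows that repeat a pose let the fingers close. It gives the time, the measured TCP pose, the force and the opening at its end, in the units of the state.
- robot.observe(): the state, without advancing time (a new reading comes with each control period).
- robot.get_image(name): name is "scene" or "top" or "wrist"; returns the picture (384x512x3 uint8, blue, green, red); there is no depth.
- robot.calibration(name): a dict with "fx", "fy", "cx", "cy" (pixels), "R" (3x3) and "t" (3): a world point X has camera coordinates R X + t. Camera axes: x right, y down, z forward; pixel columns grow to the right and rows downward; lengths in m; the calibration is good to about 2 mm. The wrist camera is an equidistant fisheye: a pixel r from the principal point sees the ray r / f radians off the axis. A picture is of the moment at which its call begins: read the wrist's pose just before it. calibration takes no time and is no camera call; for the wrist camera it gives the pose at the moment of the call.
- robot.sign_off(): hands the job in, once; it reports no verdict.
The state is a dict: "clock": time; "joint_positions": joint angles; "joint_vel": joint speeds; "joint_efforts": joint torques, N m; "tcp_pos": TCP position; "orientation": TCP orientation; "contact_force": force on the tool from outside, world axes, zero at the start; "torque": the same for the moment, N m; "opening": finger opening in m.
Only numpy, scipy, OpenCV 4.12 (cv2) and the standard library are available. Lean on these libraries where they do the work, as an engineer would, in place of code of your own. Each camera call takes 0.05 s, during which the arm holds its last target.

## Task

Bring the tall vial round to the reader: draw the carousel's spring pin up by its black knob, turn the carousel until the tall vial faces the reader's snout, and let the pin drop fully home into the index hole of that place, then let go. The hole has to be felt for; turn gently and stop as soon as the pin drops, never forcing the carousel against a pin that is in its hole. Leave all vials standing in their sockets and the other things where they are.

Things in the scene. Friction and masses are not known exactly. Their poses are not given: they have to be found in the camera images.
- indexer: Hand-indexed vial carousel on a fixed grey base plate, 400 x 310 x 12 mm. Origin: on the carousel's axis, at bench level; z up; +x points from the axis to the reader, a white box 110 mm wide whose black snout begins 92 mm from the axis; its top is 97 mm above the bench. The pin's home hole lies 115 mm from the axis on -x, in a fixed aluminium block.
- index_circle (a point): Centre, on the axis 45 mm above the bench, of the circle (radius 115 mm) of index holes, 10 mm wide each. Beside the home block a steel sector plate is clamped on each side; its two holes lie 40 and 80 deg from home, but each sector may sit up to 0.14 rad off either way about the axis (each differently), so its holes must be felt for. The plate between holes is 45 mm above the bench.
- carousel (a joint): Turn of the aluminium disc (176 mm across, top 60 mm above the bench) about its axis, rad, positive counterclockwise from above, 0 at the start (pin in the home hole), range -1.65 to 1.65. Needs about 1 N at the pin circle with the pin drawn, 3 to 5 N with it riding on the plate; stays where it is left. Nine sockets at 40 deg pitch, 14 mm tall, on a 65 mm radius.
- plunger (a joint): Height of the spring pin (8 mm thick, round end) in m: 0 fully home in a hole, about 0.007 when its end rides on the plate between holes, 0.016 drawn fully up. The spring pushes it down with 7 N at home, 10 N riding, 14 N fully drawn; it does not stay up by itself. It is damaged by more than 30 N, e.g. from forcing the carousel.
- knob_mid (a point): Middle of the black plunger knob, an upright cylinder 24 mm in diameter and 32 mm tall that spins freely about the pin. With the pin home its underside is 85 mm and its top 117 mm above the bench; it rises with the pin and goes round with the carousel, 115 mm from the axis.
- boss_mid (a point): Middle of the steel boss under the knob, on the pin's axis, 70 mm above the bench: an upright cylinder 28 mm in diameter, 60 to 80 mm above the bench, fixed to the carousel's lug (34 mm wide, top at 60 mm). Pushed sideways it turns the carousel and leaves knob and pin free to drop. Nothing else on the carousel stands within 35 mm of its axis.
- tall_vial: The tall glass vial with a white cap, 18 mm in diameter and 62 mm tall (the four others in the carousel are alike but 38 mm tall). Origin: centre of its underside, 60 mm above the bench; z up. It stands loose, with 1 mm of play, in one of the sockets one or two places to the left or right of the one at the reader.
- read_point (a point): The reading place: point on the vial circle in front of the reader's snout, 65 mm from the axis, at the level of the carousel's top.
- vial_0: One of the four short vials in the carousel, 18 mm in diameter, 38 mm tall; origin at the centre of its underside. Stays in its socket.
- vial_1: One of the four short vials in the carousel, 18 mm in diameter, 38 mm tall; origin at the centre of its underside. Stays in its socket.
- vial_2: One of the four short vials in the carousel, 18 mm in diameter, 38 mm tall; origin at the centre of its underside. Stays in its socket.
- vial_3: One of the four short vials in the carousel, 18 mm in diameter, 38 mm tall; origin at the centre of its underside. Stays in its socket.
- stopper: Bystander: conical rubber stopper, 22 mm tall, on the base plate; origin at its underside.
- weigh_dish: Bystander: small metal dish, 40 mm across, 14 mm tall, on the base plate; origin at its underside.
- beaker: Bystander: glass beaker, 70 mm across, 85 mm tall; origin at its underside.
- flask: Bystander: conical glass flask, 84 mm across, 125 mm tall; origin at its underside.
- reagent: Bystander: amber jar, 64 mm across, 130 mm tall; origin at its underside.
- mouse: Bystander: computer mouse, 105 x 60 x 32 mm; origin at its underside.
Mind the look-alikes: they are no part of the job. What is shaped like the tall_vial but brown or yellow is not meant.

How it is judged:
On the way, in this order (a step that is already met when the one before it is completed fails the run):
1. the pin is drawn up clear of its home hole (value of joint plunger above 0.0085 m), for 0.1 s.
2. the carousel is turned away from its home place ((value of joint carousel above 0.3 rad or value of joint carousel below -0.3 rad)), for 0.1 s.
At the end, for the whole second after the job is handed in: The pin is home (within 3 mm of its lowest place), the tall vial stands upright (within 0.2 rad) in its socket (underside below 66 mm) within 17 mm, seen from above, of the reading place, and carousel and vial are at rest (value of joint plunger below 0.003 m and horizontal distance between tall_vial and read_point below 0.017 m and angle between tall_vial's own z axis and vertical below 0.2 rad and height (world z) of tall_vial below 0.066 m and velocity of joint carousel between -0.05 and 0.05 rad/s and linear speed of tall_vial below 0.02 m/s); the robot touches nothing.
It fails at once if the pin is loaded with more than 30 N by forcing the carousel while it is in a hole, or by pressing it down (contact force between plunger_c0 and anything else above 30 N).
It fails at once if a vial is tipped or leaves its socket (angle between any of vial_0, vial_1, vial_2, vial_3, tall_vial's own z axis and vertical above 0.35 rad or height (world z) of any of vial_0, vial_1, vial_2, vial_3, tall_vial above 0.072 m).
It fails at once if a bystander is pushed more than 30 mm (distance of any of stopper, weigh_dish, beaker, flask, reagent, mouse from where it was at the start of the episode above 0.03 m).
It also fails if it takes over 54 s, if anything falls off the work surface, if the arm or the gripper's body presses on something with over 40 N, if the wrist force passes 120 N, or if a joint passes its speed limit or range.

## Working session

There is one attempt and no reset: what is moved stays moved. The work goes in short steps, Python scripts to look and compute and a tool call to move; the robot and the scene stay as the last step left them, time stands still between calls to the robot, and variables do not carry over. Pictures are saved under pics/ and viewed, and the job is handed in when it is done.

Besides the shell and the picture viewer there is one more tool, called after ">>>" in YAML: its name, and indented under it one key for each argument. carry_out: Moves the arm, as the interface text tells. Its arguments: {"type":"object","properties":{"deltas":{"type":"array"},"grip_force":{"type":"number"}},"required":["deltas"]}

```bash
mkdir -p pics; ls
python3 - <<'E'
from rig import robot
import cv2
print(robot.observe())
for n in ("scene","top"):
    im=robot.get_image(n); cv2.imwrite(f"pics/{n}0.png",im)
    c=robot.calibration(n); print(n,c)
E
```

```text
pics
{'clock': 0.0, 'joint_positions': array([-1.16446563,  0.41796029, -0.01028911,  1.61416917,  0.00469043,
        1.1106813 , -0.05301931]), 'joint_vel': array([ 0.00225755,  0.00016766, -0.00088758,  0.00095418, -0.00129328,
       -0.00021333,  0.00174076]), 'joint_efforts': array([-1.56842584e-04, -8.51239657e+01,  6.38489798e-01, -4.26019764e+01,
       -4.87968558e-02,  1.83245132e-02,  1.15314865e-04]), 'tcp_pos': array([0.27053051, 0.56313424, 0.30203592]), 'orientation': array([ 0.35028939,  1.5422928 , -0.352157  ]), 'contact_force': array([ 0.17354909,  0.59852739, -0.18496803]), 'torque': array([ 0.01026   , -0.00342096, -0.02511838]), 'opening': 0.09426269101365853}
scene {'fx': 494.7586658248739, 'fy': 494.7586658248739, 'cx': 256.66647756586167, 'cy': 185.84357960816718, 'R': array([[-0.79422581,  0.60738778, -0.016895  ],
       [ 0.35264892,  0.43812739, -0.82685133],
       [-0.49481723, -0.66266468, -0.56216673]]), 't': array([ 0.41716241, -0.10904308,  1.48986504])}
top {'fx': 368.70399735816795, 'fy': 368.70399735816795, 'cx': 254.84335909674527, 'cy': 190.8251112204753, 'R': array([[-0.00679399, -0.9999608 ,  0.0056774 ],
       [-0.99654243,  0.00630039, -0.0828462 ],
       [ 0.08280718, -0.00622063, -0.99654617]]), 't': array([-0.01064102,  0.54285612,  1.06077829])}
```

View pics/scene0.png

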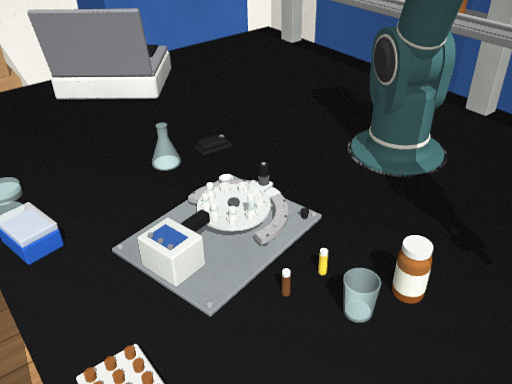

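View pics/top0.png

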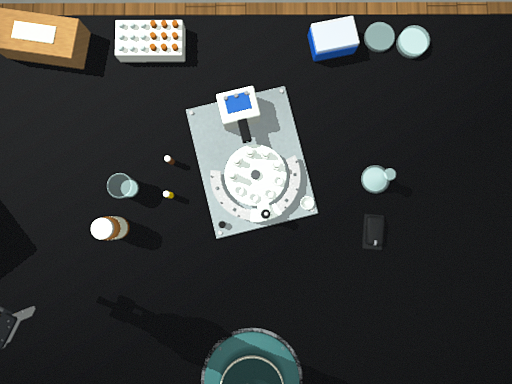

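Run:
```python
import cv2
a=cv2.imread("pics/top0.png")[80:245,170:330]; cv2.imwrite("pics/topc.png",cv2.resize(a,None,fx=3.6,fy=3.6,interpolation=cv2.INTER_CUBIC))
a=cv2.imread("pics/scene0.png")[150:270,130:330]; cv2.imwrite("pics/scenec.png",cv2.resize(a,None,fx=4,fy=4,interpolation=cv2.INTER_CUBIC))
```

```text
(no output)
```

View pics/topc.png

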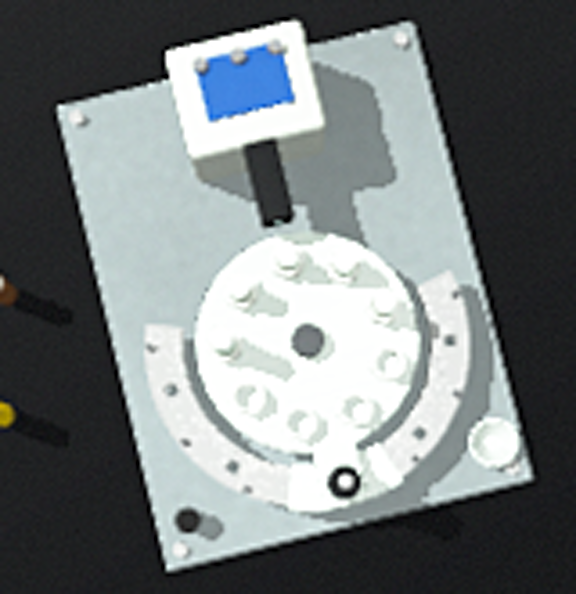

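View pics/scenec.png

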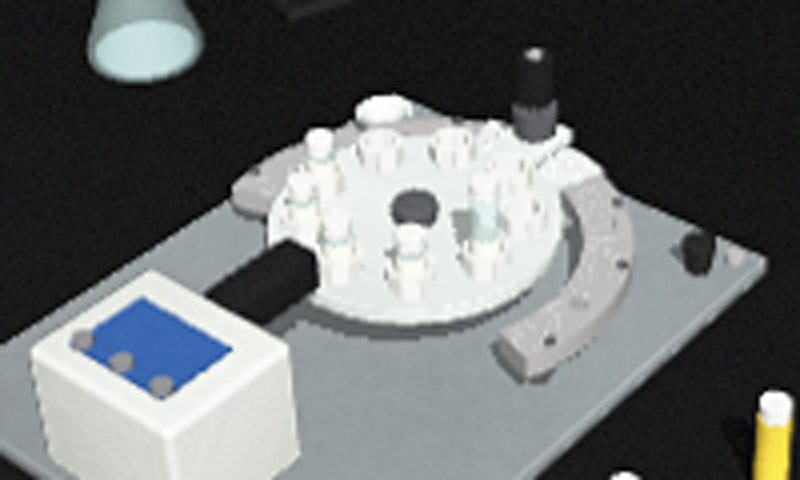

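```bash
cat > h.py <<'E'
import numpy as np
from rig import robot
def ray(n,u,v,z):
    c=robot.calibration(n);R=np.array(c['R']);t=np.array(c['t'])
    C=-R.T@t; d=R.T@np.array([(u-c['cx'])/c['fx'],(v-c['cy'])/c['fy'],1.])
    return C+d*(z-C[2])/d[2]
def proj(n,X):
    c=robot.calibration(n);p=np.array(c['R'])@np.asarray(X)+np.array(c['t'])
    return np.array([c['fx']*p[0]/p[2]+c['cx'],c['fy']*p[1]/p[2]+c['cy']])
E
python3 - <<'E'
from h import *
np.set_printoptions(precision=4,suppress=True)
def T(u,v,z): return ray('top',(u+.5)/3.6-.5+170,(v+.5)/3.6-.5+80,z)
k=[T(57,104,.012),T(413,21,.012),T(535,478,.012),T(167,571,.012)]
for x in k: print('corner',x)
print([np.linalg.norm(k[i]-k[(i+1)%4])for i in range(4)])
ax=T(308,340,.065); kn=T(344,482,.117)
print('axis',ax,'knob',kn,np.linalg.norm((kn-ax)[:2]), np.degrees(np.arctan2(*(ax-kn)[1::-1])))
e1=k[0]-k[3];e2=k[1]-k[2]
print('dir',[np.degrees(np.arctan2(e[1],e[0])) for e in(e1,e2)])
th=np.arctan2(*(ax-kn)[1::-1])
for n,u,v,z in [('tall',230,350,.122),('s',245,297,.098),('s',292,262,.098),('s',345,266,.098),('s',385,310,.098)]+[('hole',u,v,.045) for u,v in((152,348),(172,390),(186,443),(232,466),(248,490),(419,433),(449,341),(456,294))]:
    p=T(u,v,z)-ax; print(n,u,v,np.linalg.norm(p[:2]),np.degrees(np.arctan2(p[1],p[0])-th)%360)
E
```

```text
corner [0.7943 0.1935 0.012 ]
corner [ 0.8645 -0.1062  0.012 ]
corner [ 0.4784 -0.2012  0.012 ]
corner [0.4048 0.1006 0.012 ]
[np.float64(0.30782674677037425), np.float64(0.397601246611203), np.float64(0.3106493600476201), np.float64(0.4005237612429449)]
axis [ 0.5868 -0.0153  0.065 ] knob [ 0.474  -0.0408  0.117 ] 0.11572348653220398 12.760421560145225
dir [np.float64(13.420842627543813), np.float64(13.827390109404877)]
tall 230 350 0.06020916150220797 91.16046508847307
s 245 297 0.05626601613472292 46.07285104930072
s 292 262 0.05726562369139597 359.4235827576889
s 345 266 0.05985125014686353 318.8301131645594
s 385 310 0.06155134868119749 274.6958829573106
hole 152 348 0.12493569794260559 78.67026051264261
hole 172 390 0.11494786369690546 96.02347113925389
hole 186 443 0.125876782453893 116.394071759685
hole 232 466 0.11547037643758239 135.34176254088638
hole 248 490 0.12675628558938318 144.81792965154298
hole 419 433 0.11430980124812033 217.74387431340176
hole 449 341 0.11332745373796123 257.7881992682032
hole 456 294 0.1258082363503434 275.3745888166761
```

Run:
```python
from h import *
import cv2
np.set_printoptions(precision=4,suppress=True)
th=np.radians(13.4); ax=np.array([.586,-.0142])
def P(r,a,z): 
    a=np.radians(a)+th; return np.array([ax[0]+r*np.cos(a),ax[1]+r*np.sin(a),z])
outs=[]
for n,(u0,v0,u1,v1),f in (('top',(170,80,330,245),3.6),('scene',(180,150,330,260),5)):
    im=cv2.imread(f'pics/{n}0.png')[v0:v1,u0:u1]
    im=cv2.resize(im,None,fx=f,fy=f,interpolation=cv2.INTER_CUBIC)
    def dot(X,c):
        p=(proj(n,X)-[u0,v0]+.5)*f-.5
        cv2.circle(im,tuple(int(round(x)) for x in p),3,c,-1)
    dot(P(0,0,.062),(0,0,255)); dot(P(115,180,.117)*[1,1,1] if 0 else P(.115,180,.117),(0,0,255))
    for a in (0,40,-40,-80): dot(P(.065,a,.098),(0,200,0))
    dot(P(.065,80,.122),(255,0,0))
    for a in (96,135.3,217.7,257.8): dot(P(.115,a,.045),(0,0,255))
    for s in((1,1),(1,-1)): dot(P(.092,0,.08),(255,0,255))
    cv2.imwrite(f'pics/ov_{n}.png',im)
```

```text
(no output)
```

View pics/ov_top.png

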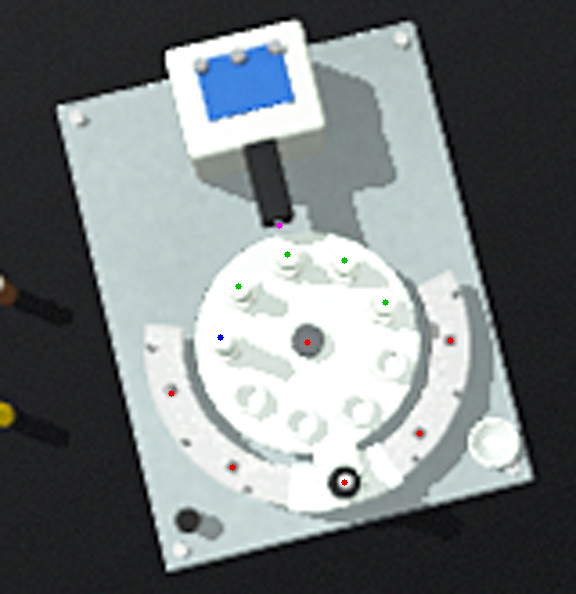

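View pics/ov_scene.png

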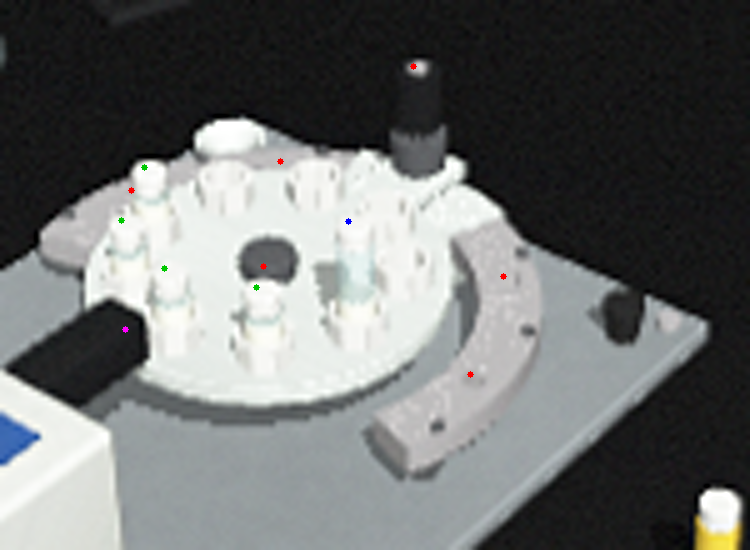

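```bash
cat >> h.py <<'E'
from scipy.spatial.transform import Rotation as Ro
TH=np.radians(13.4); AX=np.array([.586,-.0142])
def pin(phi_deg,r=.115): # carousel angle
    a=np.pi+TH+np.radians(phi_deg); return AX+r*np.array([np.cos(a),np.sin(a)])
def st():
    o=robot.observe(); R=Ro.from_rotvec(o['orientation']).as_matrix()
    return o,np.array(o['tcp_pos']),R
def todelta(xyz,yawturn=0):
    o,p,R=st(); return R.T@(np.asarray(xyz)-p)
E
python3 - <<'E'
from h import *
np.set_printoptions(precision=4,suppress=True)
o,p,R=st(); print(p,'\n',R, 'yaw of y',np.degrees(np.arctan2(R[1,1],R[0,1])))
print(pin(0),pin(-84));
E
```

```text
[0.2705 0.5632 0.3021] 
 [[-0.0004  0.433   0.9014]
 [-0.001   0.9014 -0.433 ]
 [-1.     -0.0011  0.0001]] yaw of y 64.34446594055474
[ 0.4741 -0.0409] [0.5478 0.0943]
```

Run:
```python
from h import *
np.set_printoptions(precision=4,suppress=True)
print(todelta([*pin(0),.25]))
```

```text
[ 0.0526 -0.4563  0.4451]
```

>>> carry_out:
  deltas:
    - [0.6,0,-0.033,0.032,-0.06]
    - [0.6,0,-0.066,0.064,-0.12]
    - [0.6,0,-0.099,0.096,-0.18]
    - [0.6,0,-0.132,0.128,-0.24]
    - [0.6,0,-0.165,0.16,-0.3]
    - [0.6,0.01,-0.198,0.192,-0.36]
    - [0.6,0.01,-0.231,0.224,-0.42]
    - [0.6,0.02,-0.264,0.256,-0.48]
    - [0.6,0.02,-0.297,0.288,-0.54]
    - [0.6,0.03,-0.33,0.32,-0.6]
    - [0.6,0.03,-0.363,0.352,-0.66]
    - [0.6,0.04,-0.396,0.384,-0.682]
  grip_force: 25

```text
clock: 1.3
tcp_pos: [0.4457, 0.0381, 0.2631]
orientation: [-0.186, 1.562, 0.185]
contact_force: [1.0, -0.5, -0.8]
opening: 0.0566
```

Run:
```python
from h import *
import cv2
np.set_printoptions(precision=4,suppress=True)
o,p,R=st(); print(p,np.degrees(np.arctan2(R[1,1],R[0,1])),R[:,0],o['joint_positions'],o['opening'])
print(todelta([*pin(0),.25]))
```

```text
[0.4457 0.0381 0.2631] 103.56575859209035 [ 0.001  -0.0006 -1.    ] [-0.4081  0.1465  0.2765  2.0864 -0.0494  0.9138  1.7033] 0.05655991989041948
[ 0.0132 -0.0834  0.0091]
```

>>> carry_out:
  deltas:
    - [0.6,0.005,-0.035,0.004,0]
    - [0.6,0.01,-0.07,0.008,0]
    - [0.6,0.013,-0.083,0.009,0]
    - [0.6,0.013,-0.083,0.009,0]
    - [0.6,0.013,-0.083,0.009,0]

```text
clock: 1.8
tcp_pos: [0.4737, -0.0401, 0.25]
orientation: [-0.186, 1.562, 0.185]
contact_force: [-0.5, -0.1, 0.5]
opening: 0.0563
```

Run:
```python
from h import *
import cv2
np.set_printoptions(precision=4,suppress=True)
o,p,R=st(); print(p,np.degrees(np.arctan2(R[1,1],R[0,1])),o['contact_force'])
im=robot.get_image('wrist'); cv2.imwrite('pics/w1.png',im); 
c=robot.calibration('wrist');print(c)
Rc=np.array(c['R']);t=np.array(c['t'])
for n,X in(('top',[*pin(0),.117]),('under',[*pin(0),.085]),('hub',[*AX,.06])):
    q=Rc@np.array(X)+t; a=np.arctan2(np.hypot(q[0],q[1]),q[2]); d=q[:2]/np.hypot(*q[:2]); print(n,c['fx']*a*d+[c['cx'],c['cy']])
```

```text
[ 0.4737 -0.0401  0.25  ] 103.56366570590251 [-0.4675 -0.0995  0.4921]
{'fx': 297.3186396354542, 'fy': 297.3186396354542, 'cx': 261.0882595529128, 'cy': 194.01816787761788, 'R': array([[-0.2348,  0.972 ,  0.0001],
       [ 0.9366,  0.2262,  0.2676],
       [ 0.2601,  0.063 , -0.9635]]), 't': array([ 0.1498, -0.4486,  0.22  ])}
top [259.4589 216.8769]
under [259.6456 204.3524]
hub [259.6115 296.9266]
```

View pics/w1.png

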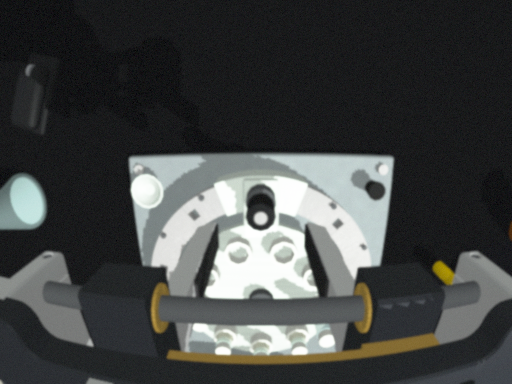

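>>> carry_out:
  deltas:
    - [0.6,0.025,-0.001,0,0]
    - [0.6,0.05,-0.001,0,0]
    - [0.6,0.065,-0.001,0,0]
    - [0.6,0.065,-0.001,0,0]
    - [0,0.065,-0.001,0,0]
    - [0,0.065,-0.001,0,0]
    - [0,0.065,-0.001,0,0]
    - [0,0.065,-0.001,0,0]
    - [0,0.065,-0.001,0,0]
    - [0,0.065,-0.001,0,0]
  grip_force: 25

```text
clock: 2.85
tcp_pos: [0.4742, -0.0406, 0.1856]
orientation: [-0.187, 1.561, 0.186]
contact_force: [-0.9, 0.2, 6.8]
opening: 0.0234
```

>>> carry_out:
  deltas:
    - [0,0,0,0,0]
    - [0,-0.004,0,0,0]
    - [0,-0.008,0,0,0]
    - [0,-0.012,0,0,0]
    - [0,-0.0135,0,0,0]
    - [0,-0.0135,0,0,0]
  grip_force: 40

```text
clock: 3.45
tcp_pos: [0.474, -0.0405, 0.1991]
orientation: [-0.187, 1.562, 0.186]
contact_force: [2.5, 0.2, -13.4]
opening: 0.0231
```

Run:
```python
from h import *
import cv2
np.set_printoptions(precision=4,suppress=True)
o,p,R=st(); print(p,np.degrees(np.arctan2(R[1,1],R[0,1])),o['contact_force'],o['opening'])
im=robot.get_image('scene'); cv2.imwrite('pics/s2.png',cv2.resize(im[110:270,170:350],None,fx=4,fy=3.7,interpolation=cv2.INTER_CUBIC))
```

```text
[ 0.474  -0.0405  0.1991] 103.62045467954037 [  2.4775   0.2331 -13.3816] 0.023112028696170857
```

View pics/s2.png

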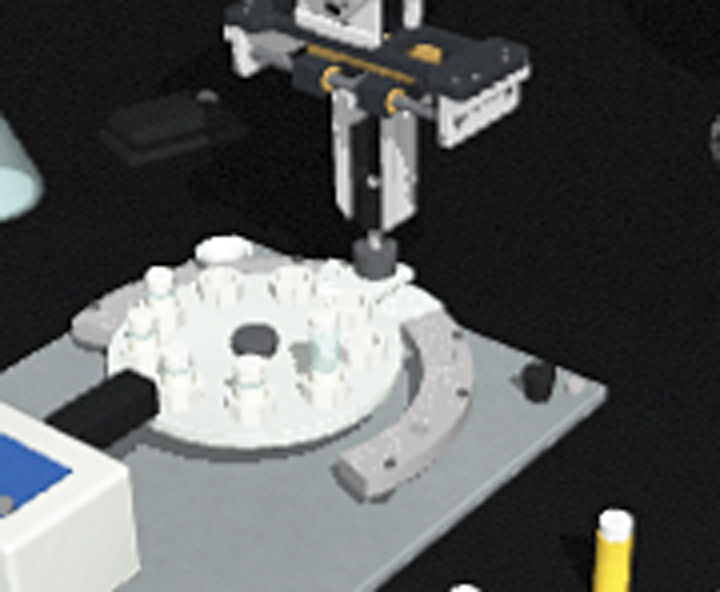

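```bash
cat >> h.py <<'E'
def arc(phi0,phis):
    o,p,R=st(); off=p[:2]-pin(phi0)
    for f in phis:
        d=R.T@np.array([*(pin(f)-pin(phi0)),0]); print('[0, 0, %.4f, %.4f, %.3f],'%(d[1],d[2],np.radians(phi0-f)),end=' ')
    print('off',off)
def phinow():
    o,p,R=st(); v=p[:2]-AX; return np.degrees((np.arctan2(v[1],v[0])-np.pi-TH+np.pi)%(2*np.pi)-np.pi),np.hypot(*v)
E
python3 - <<'E'
from h import *
print(phinow())
arc(0,[-1,-3,-6,-9,-13,-17,-21,-25,-29,-33,-36,-38])
E
```

```text
(np.float64(-0.1506894048647567), np.float64(0.1150360611921813))
[0, 0, 0.0020, 0.0000, 0.017], [0, 0, 0.0060, 0.0002, 0.052], [0, 0, 0.0120, 0.0007, 0.105], [0, 0, 0.0180, 0.0015, 0.157], [0, 0, 0.0259, 0.0030, 0.227], [0, 0, 0.0336, 0.0052, 0.297], [0, 0, 0.0412, 0.0078, 0.367], [0, 0, 0.0486, 0.0110, 0.436], [0, 0, 0.0557, 0.0146, 0.506], [0, 0, 0.0626, 0.0188, 0.576], [0, 0, 0.0675, 0.0222, 0.628], [0, 0, 0.0707, 0.0246, 0.663], off [-0.00010481  0.00028605]
```

>>> carry_out:
  deltas:
    - [0,0,0.002,0,0.017]
    - [0,0,0.006,0.0002,0.052]
    - [0,0,0.012,0.0007,0.105]
    - [0,0,0.018,0.0015,0.157]
    - [0,0,0.0259,0.003,0.227]
    - [0,0,0.0336,0.0052,0.297]
    - [0,0,0.0412,0.0078,0.367]
    - [0,0,0.0486,0.011,0.436]
    - [0,0,0.0557,0.0146,0.506]
    - [0,0,0.0626,0.0188,0.576]
    - [0,0,0.0675,0.0222,0.628]
    - [0,0,0.0707,0.0246,0.663]

```text
clock: 4.7
tcp_pos: [0.4812, 0.0342, 0.1987]
orientation: [0.335, 1.544, -0.336]
contact_force: [1.9, -2.9, -13.3]
opening: 0.023
```

Run:
```python
from h import *
o,p,R=st(); f=phinow();print(f,p,o['contact_force'],o['opening'],np.degrees(np.arctan2(R[1,1],R[0,1])), o['joint_positions'])
f=f[0]
arc(f,[f-2,-42,-46,-50,-54,-58,-62,-66,-70,-73,-75,-76])
```

```text
(np.float64(-38.210776598374274), np.float64(0.11543428889117892)) [0.48122046 0.03423886 0.19873953] [  1.85021298  -2.90946769 -13.30511852] 0.02304158820375868 65.47217472682821 [-0.49637637  0.32350058  0.42289683  2.06669726 -0.18460486  0.7860114
  1.18074798]
[0, 0, 0.0040, 0.0001, 0.035], [0, 0, 0.0076, 0.0003, 0.066], [0, 0, 0.0156, 0.0011, 0.136], [0, 0, 0.0235, 0.0025, 0.206], [0, 0, 0.0313, 0.0045, 0.276], [0, 0, 0.0389, 0.0070, 0.345], [0, 0, 0.0463, 0.0100, 0.415], [0, 0, 0.0535, 0.0135, 0.485], [0, 0, 0.0605, 0.0175, 0.555], [0, 0, 0.0655, 0.0209, 0.607], [0, 0, 0.0688, 0.0232, 0.642], [0, 0, 0.0703, 0.0245, 0.660], off [-0.0003942   0.00018224]
```

>>> carry_out:
  deltas:
    - [0,0,0.004,0.0001,0.035]
    - [0,0,0.0076,0.0003,0.066]
    - [0,0,0.0156,0.0011,0.136]
    - [0,0,0.0235,0.0025,0.206]
    - [0,0,0.0313,0.0045,0.276]
    - [0,0,0.0389,0.007,0.345]
    - [0,0,0.0463,0.01,0.415]
    - [0,0,0.0535,0.0135,0.485]
    - [0,0,0.0605,0.0175,0.555]
    - [0,0,0.0655,0.0209,0.607]
    - [0,0,0.0688,0.0232,0.642]
    - [0,0,0.0703,0.0245,0.66]

```text
clock: 5.9
tcp_pos: [0.5323, 0.0882, 0.1982]
orientation: [0.847, 1.399, -0.849]
contact_force: [-0.5, -0.7, -13.4]
opening: 0.0232
```

Run:
```python
from h import *
import cv2
o,p,R=st(); f=phinow();print(f,p,o['contact_force'],o['opening'],np.degrees(np.arctan2(R[1,1],R[0,1])), o['joint_positions'])
for n,b in(('scene',(110,270,170,350)),('top',(80,245,170,330))):
    im=robot.get_image(n); cv2.imwrite(f'pics/{n}3.png',cv2.resize(im[b[0]:b[1],b[2]:b[3]],None,fx=3.6,fy=3.6,interpolation=cv2.INTER_CUBIC))
```

```text
(np.float64(-75.72484369123946), np.float64(0.1156191329743484)) [0.53229976 0.08819174 0.19819034] [ -0.52782247  -0.74800097 -13.37420153] 0.02318583422372318 27.56546326809614 [-0.65416913  0.44114685  0.53892278  1.9334523  -0.29568518  0.8461894
  0.52208142]
```

View pics/scene3.png

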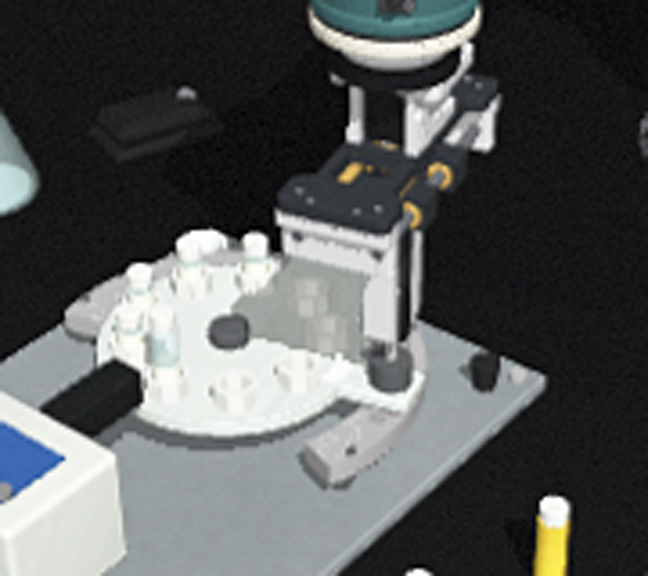

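View pics/top3.png

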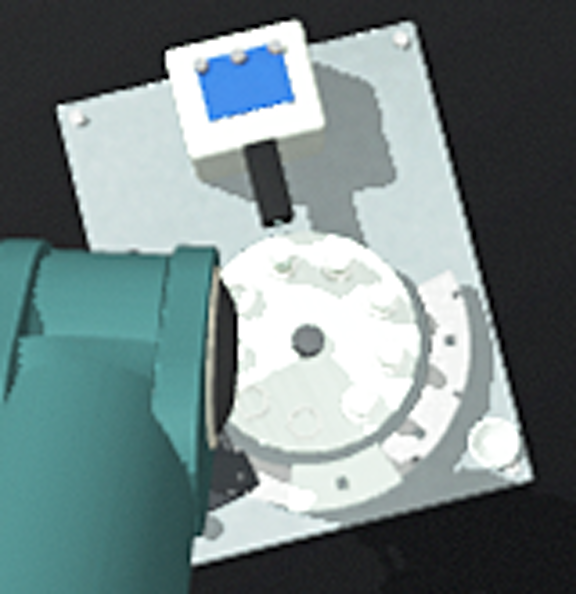

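>>> carry_out:
  deltas:
    - [0,0.002,0,0,0]
    - [0,0.004,0,0,0]
    - [0,0.005,0,0,0]
    - [0,0.005,0,0,0]
    - [0.5,0.005,0,0,0]
    - [0.5,0.005,0,0,0]
    - [0.5,0.005,0,0,0]
    - [0.5,0.005,0,0,0]

```text
clock: 6.8
tcp_pos: [0.5326, 0.0882, 0.1937]
orientation: [0.847, 1.399, -0.847]
contact_force: [-0.3, -0.1, 0.0]
opening: 0.0464
```

Run:
```python
from h import *
import cv2
o,p,R=st(); f=phinow();print(f,p,o['contact_force'],o['opening'])
print(todelta([*pin(-75.7),.164]))
im=robot.get_image('wrist'); cv2.imwrite('pics/w4.png',im)
```

```text
(np.float64(-75.86084943682106), np.float64(0.1154625774353355)) [0.53261535 0.0881801  0.19367509] [-0.30271905 -0.08216368  0.00799568] 0.04644124979491994
[ 0.02967538 -0.0003266   0.00044105]
```

View pics/w4.png

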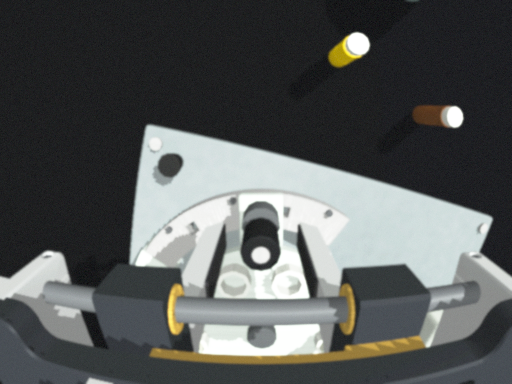

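>>> carry_out:
  deltas:
    - [0.5,0.01,0,0,0]
    - [0.5,0.02,0,0,0]
    - [0.5,0.029,0,0,0]
    - [0.5,0.029,0,0,0]
    - [0.38,0.029,0,0,0]
    - [0.38,0.029,0,0,0]
  grip_force: 10

```text
clock: 7.45
tcp_pos: [0.5327, 0.0882, 0.1648]
orientation: [0.847, 1.399, -0.847]
contact_force: [0.5, 0.5, -0.3]
opening: 0.0365
```

Run:
```python
from h import *
import cv2
o,p,R=st(); f=phinow();print(f,p,o['contact_force'],o['opening'])
f=f[0]; arc(f,[f-1,f-1.5,f-2,f-2.5,f-3,f-4,f-6])
im=robot.get_image('scene'); b=(110,270,170,350);cv2.imwrite(f'pics/scene5.png',cv2.resize(im[b[0]:b[1],b[2]:b[3]],None,fx=3.6,fy=3.6,interpolation=cv2.INTER_CUBIC))
```

```text
(np.float64(-75.89428035386607), np.float64(0.11540211620056903)) [0.53270301 0.08815761 0.16476752] [ 0.54448919  0.49339755 -0.27098485] 0.03654398556168133
[0, 0, 0.0020, 0.0000, 0.017], [0, 0, 0.0030, 0.0000, 0.026], [0, 0, 0.0040, 0.0001, 0.035], [0, 0, 0.0050, 0.0001, 0.044], [0, 0, 0.0060, 0.0002, 0.052], [0, 0, 0.0080, 0.0003, 0.070], [0, 0, 0.0120, 0.0007, 0.105], off [-0.00018571  0.00035666]
```

View pics/scene5.png

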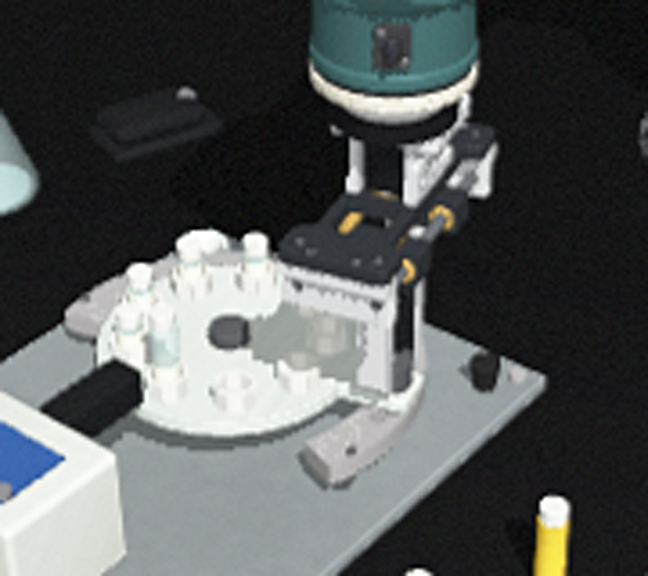

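>>> carry_out:
  deltas:
    - [0.38,0,0.002,0,0.017]
    - [0.38,0,0.004,0.0001,0.035]
    - [0.38,0,0.006,0.0002,0.052]
    - [0.38,0,0.007,0.0003,0.061]
    - [0.38,0,0.008,0.0003,0.07]
    - [0.38,0,0.008,0.0003,0.07]

```text
clock: 8.1
tcp_pos: [0.5398, 0.0915, 0.1648]
orientation: [0.9, 1.376, -0.902]
contact_force: [-3.7, -0.3, 3.2]
opening: 0.0357
```

```bash
cat > chk.py <<'E'
from h import *
o,p,R=st(); f=phinow();print(f,p,o['contact_force'],'tool y F',R[:,1]@o['contact_force'],o['opening'])
f=f[0]; arc(f,[f-.5,f-1,f-1.5,f-2,f-3])
E
python3 chk.py
```

```text
(np.float64(-79.78026536111949), np.float64(0.11538600002031311)) [0.53976891 0.09151951 0.16481665] [-3.67460435 -0.3436557   3.20939183] tool y F -3.507183004770364 0.035700975031139934
[0, 0, 0.0010, 0.0000, 0.009], [0, 0, 0.0020, 0.0000, 0.017], [0, 0, 0.0030, 0.0000, 0.026], [0, 0, 0.0040, 0.0001, 0.035], [0, 0, 0.0060, 0.0002, 0.052], off [-0.00015466  0.00035366]
```

>>> carry_out:
  deltas:
    - [0.38,0,0.001,0,0.009]
    - [0.38,0,0.002,0,0.017]
    - [0.38,0,0.003,0,0.026]
    - [0.38,0,0.004,0.0001,0.035]
    - [0.38,0,0.004,0.0001,0.035]

```text
clock: 8.6
tcp_pos: [0.5435, 0.0931, 0.1648]
orientation: [0.928, 1.364, -0.929]
contact_force: [-1.8, -1.0, 2.0]
opening: 0.0361
```

```bash
python3 chk.py
```

```text
(np.float64(-81.77212942262867), np.float64(0.11537320746703932)) [0.54347611 0.09305062 0.16483099] [-1.79921111 -1.03031437  1.99839981] tool y F -2.0531727096045636 0.03613172835681294
[0, 0, 0.0010, 0.0000, 0.009], [0, 0, 0.0020, 0.0000, 0.017], [0, 0, 0.0030, 0.0000, 0.026], [0, 0, 0.0040, 0.0001, 0.035], [0, 0, 0.0060, 0.0001, 0.052], off [-0.00013756  0.00034693]
```

>>> carry_out:
  deltas:
    - [0.38,0,0.001,0,0.009]
    - [0.38,0,0.002,0,0.017]
    - [0.38,0,0.003,0,0.026]

```text
clock: 8.9
tcp_pos: [0.546, 0.0939, 0.1648]
orientation: [0.948, 1.355, -0.95]
contact_force: [-5.9, -3.0, 5.1]
opening: 0.036
```

```bash
python3 chk.py
```

```text
(np.float64(-83.08348649752963), np.float64(0.11529133489532896)) [0.54597016 0.09391893 0.16475603] [-5.92775937 -2.99700687  5.11763964] tool y F -6.60366082672001 0.03598846383567794
[0, 0, 0.0010, -0.0000, 0.009], [0, 0, 0.0020, 0.0000, 0.017], [0, 0, 0.0030, 0.0000, 0.026], [0, 0, 0.0040, 0.0000, 0.035], [0, 0, 0.0060, 0.0001, 0.052], off [-0.00010115  0.00027321]
```

>>> carry_out:
  deltas:
    - [0.38,0,0.0007,0,0.006]
    - [0.38,0,0.0007,0,0.006]

```text
clock: 9.1
tcp_pos: [0.5467, 0.0942, 0.1648]
orientation: [0.952, 1.352, -0.955]
contact_force: [-2.5, -1.7, 2.5]
opening: 0.0354
```

```bash
python3 chk.py
```

```text
(np.float64(-83.45126144358639), np.float64(0.1152786055939)) [0.54666933 0.09416169 0.16475618] [-2.45764259 -1.7452616   2.51458087] tool y F -2.9050020155357217 0.035371258550711784
[0, 0, 0.0010, -0.0000, 0.009], [0, 0, 0.0020, 0.0000, 0.017], [0, 0, 0.0030, 0.0000, 0.026], [0, 0, 0.0040, 0.0000, 0.035], [0, 0, 0.0060, 0.0001, 0.052], off [-9.50544563e-05  2.61888769e-04]
```

>>> carry_out:
  deltas:
    - [0.38,0,0.0008,0,0.007]
    - [0.38,0,0.001,0,0.009]

```text
clock: 9.3
tcp_pos: [0.5476, 0.0945, 0.1647]
orientation: [0.959, 1.349, -0.963]
contact_force: [-4.7, -1.8, 3.5]
opening: 0.0357
```

>>> carry_out:
  deltas:
    - [0.38,0,0.0008,0,0.007]
    - [0.38,0,0.001,0,0.009]

```text
clock: 9.5
tcp_pos: [0.5486, 0.0949, 0.1647]
orientation: [0.966, 1.346, -0.97]
contact_force: [-3.8, -1.9, 1.8]
opening: 0.0357
```

```bash
python3 chk.py
```

```text
(np.float64(-84.47911936316109), np.float64(0.11533787602243449)) [0.54860029 0.09490585 0.16470396] [-3.84601451 -1.89437485  1.79094445] tool y F -4.251980085281831 0.0357489151602386
[0, 0, 0.0010, -0.0000, 0.009], [0, 0, 0.0020, 0.0000, 0.017], [0, 0, 0.0030, 0.0000, 0.026], [0, 0, 0.0040, 0.0000, 0.035], [0, 0, 0.0060, 0.0001, 0.052], off [-0.00010956  0.00031962]
```

Boss at about -82.5°; keep stepping.

>>> carry_out:
  deltas:
    - [0.38,0,0.0006,0,0.005]
    - [0.38,0,0.0008,0,0.007]

```text
clock: 9.7
tcp_pos: [0.5498, 0.0954, 0.1648]
orientation: [0.972, 1.342, -0.974]
contact_force: [0.2, 0.4, 1.0]
opening: 0.036
```

```bash
python3 chk.py
```

```text
(np.float64(-85.0948380667694), np.float64(0.11539341357023727)) [0.54975747 0.09535418 0.16480983] [0.18534942 0.42407543 1.0014691 ] tool y F 0.30695626675069565 0.03596832462732374
[0, 0, 0.0010, 0.0000, 0.009], [0, 0, 0.0020, 0.0000, 0.017], [0, 0, 0.0030, 0.0000, 0.026], [0, 0, 0.0040, 0.0001, 0.035], [0, 0, 0.0060, 0.0001, 0.052], off [-0.00012356  0.00037351]
```

```bash
python3 - <<'E'
from h import *
import cv2
im=robot.get_image('wrist'); cv2.imwrite('pics/w6.png',im)
im=robot.get_image('scene'); b=(150,240,210,330);cv2.imwrite('pics/scene6.png',cv2.resize(im[b[0]:b[1],b[2]:b[3]],None,fx=6,fy=6,interpolation=cv2.INTER_CUBIC))
E
python3 chk.py
```

```text
(np.float64(-85.06874676178143), np.float64(0.11540164035177984)) [0.549705   0.09534548 0.16481578] [-1.12210364 -0.20433697  0.62657743] tool y F -1.1306904680284786 0.03592358127008001
[0, 0, 0.0010, 0.0000, 0.009], [0, 0, 0.0020, 0.0000, 0.017], [0, 0, 0.0030, 0.0000, 0.026], [0, 0, 0.0040, 0.0001, 0.035], [0, 0, 0.0060, 0.0001, 0.052], off [-0.00012632  0.00038126]
```

View pics/scene6.png

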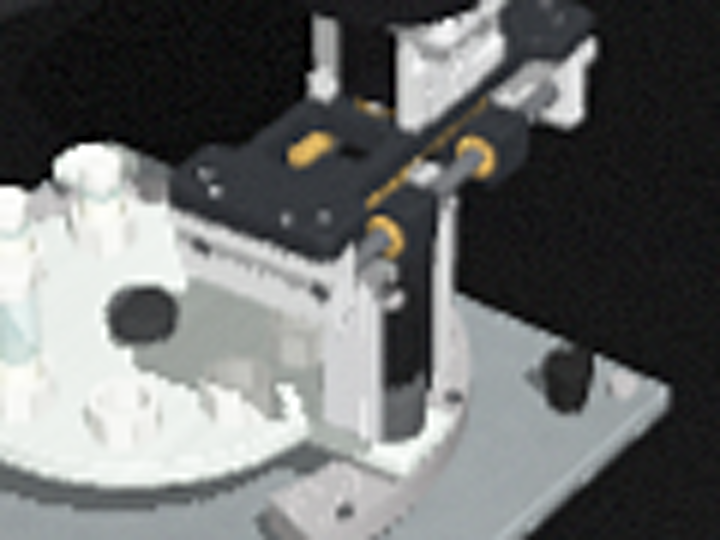

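View pics/w6.png

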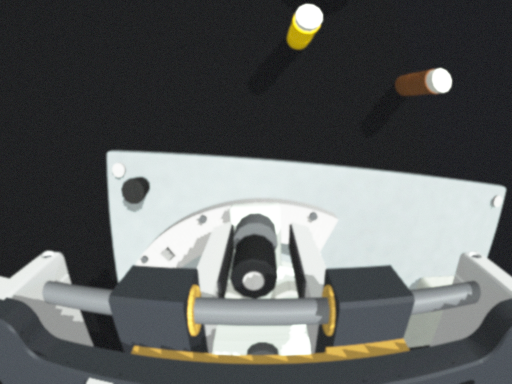

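Run:
```python
from h import *
import cv2
c=robot.calibration('wrist');Rc=np.array(c['R']);t=np.array(c['t'])
for phi in(-83,-84):
  for z in (.117,.120,.124):
    q=Rc@np.array([*pin(phi),z])+t; a=np.arctan2(np.hypot(q[0],q[1]),q[2]); d=q[:2]/np.hypot(*q[:2]); print(phi,z,c['fx']*a*d+[c['cx'],c['cy']])
im=cv2.imread('pics/w6.png')[190:320,190:330];cv2.imwrite('pics/w6c.png',cv2.resize(im,None,fx=4.5,fy=4.5,interpolation=cv2.INTER_CUBIC))
```

```text
-83 0.117 [253.01958132 275.08613709]
-83 0.12 [252.86559944 278.18233265]
-83 0.124 [252.65238508 282.47936068]
-84 0.117 [257.00604633 274.99625087]
-84 0.12 [256.92447951 278.09249524]
-84 0.124 [256.8115087  282.38975105]
```

View pics/w6c.png

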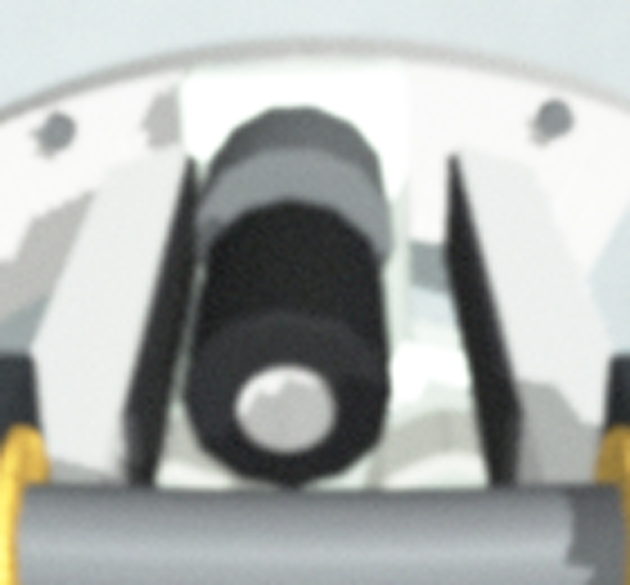

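Run:
```python
from h import *
import cv2
c=robot.calibration('wrist');Rc=np.array(c['R']);t=np.array(c['t'])
o,p,R=st()
Rt=Rc@R; tt=Rc@p+t   # cam = Rt*xtool+tt
def pr(Xt):
    q=Rt@Xt+tt;a=np.arctan2(np.hypot(q[0],q[1]),q[2]); d=q[:2]/np.hypot(*q[:2]);return c['fx']*a*d+[c['cx'],c['cy']]
R4=Ro.from_rotvec([.847,1.399,-.847]).as_matrix();p4=np.array([.5326,.0882,.1937])
for z in(.117,.124,.130): print(z,pr(R4.T@(np.array([*pin(-75.9),z])-p4)))
R1=Ro.from_rotvec([-.186,1.562,.185]).as_matrix();p1=np.array([.4737,-.0401,.25])
for z in(.117,.124): print(z,pr(R1.T@(np.array([*pin(0),z])-p1)))
for n,(y,x) in(('w1',(185,230)),('w4',(210,225))):
    cv2.imwrite(f'pics/{n}c.png',cv2.resize(cv2.imread(f'pics/{n}.png')[y:y+70,x:x+70],None,fx=7,fy=7,interpolation=cv2.INTER_CUBIC))
cv2.imwrite('pics/w14c.png',np.hstack([cv2.imread('pics/w1c.png'),cv2.imread('pics/w4c.png')])[:,:800] if 0 else cv2.resize(np.hstack([cv2.imread('pics/w1c.png'),cv2.imread('pics/w4c.png')]),(800,400)))
```

```text
0.117 [261.26405042 249.97885365]
0.124 [261.27256072 255.38164816]
0.13 [261.2803485  260.33655778]
0.117 [260.19743063 217.16133437]
0.124 [260.16275524 220.36275794]
```

View pics/w14c.png

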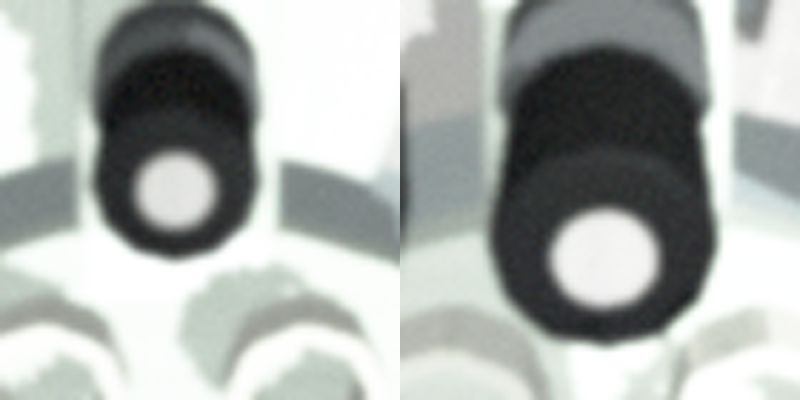

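>>> carry_out:
  deltas:
    - [0.38,0,0.0004,0,0.003]
    - [0.38,0,0.0004,0,0.003]

```text
clock: 10.0
tcp_pos: [0.5502, 0.0956, 0.1649]
orientation: [0.975, 1.341, -0.976]
contact_force: [0.3, 0.2, -0.4]
opening: 0.0356
```

```bash
cat > w.py <<'E'
from h import *
import cv2,sys
n=sys.argv[1]
c=robot.calibration('wrist');Rc=np.array(c['R']);t=np.array(c['t'])
im=robot.get_image('wrist');cv2.imwrite(f'pics/{n}.png',im)
for phi in(-83,-84):
  for z in (.117,.124):
    q=Rc@np.array([*pin(phi),z])+t; a=np.arctan2(np.hypot(q[0],q[1]),q[2]); d=q[:2]/np.hypot(*q[:2]); print(phi,z,c['fx']*a*d+[c['cx'],c['cy']])
cv2.imwrite(f'pics/{n}c.png',cv2.resize(im[190:320,190:330],None,fx=4.5,fy=4.5,interpolation=cv2.INTER_CUBIC))
# stub: bright blob in window
w=cv2.cvtColor(im[260:300,240:272],cv2.COLOR_BGR2GRAY); m=(w>110).astype(np.uint8)
k,l,s,ce=cv2.connectedComponentsWithStats(m); print([(s[i][4],ce[i]+[240,260]) for i in range(1,k) if s[i][4]>30])
E
python3 chk.py; python3 w.py w7
```

```text
(np.float64(-85.36573655867431), np.float64(0.11550940321670182)) [0.55023994 0.09563461 0.16487045] [ 0.32235503  0.15424351 -0.42200851] tool y F 0.35448326715893036 0.03556820212541645
[0, 0, 0.0010, 0.0000, 0.009], [0, 0, 0.0020, 0.0000, 0.017], [0, 0, 0.0030, 0.0000, 0.026], [0, 0, 0.0040, 0.0001, 0.035], [0, 0, 0.0060, 0.0001, 0.052], off [-0.0001577   0.00048438]
-83 0.117 [251.76355459 275.14951862]
-83 0.124 [251.34839449 282.53996791]
-84 0.117 [255.74620646 275.0517047 ]
-84 0.124 [255.5033261  282.44264852]
[(np.int32(318), array([261.72327044, 274.08176101])), (np.int32(384), array([252.92708333, 292.74739583]))]
```

View pics/w7c.png

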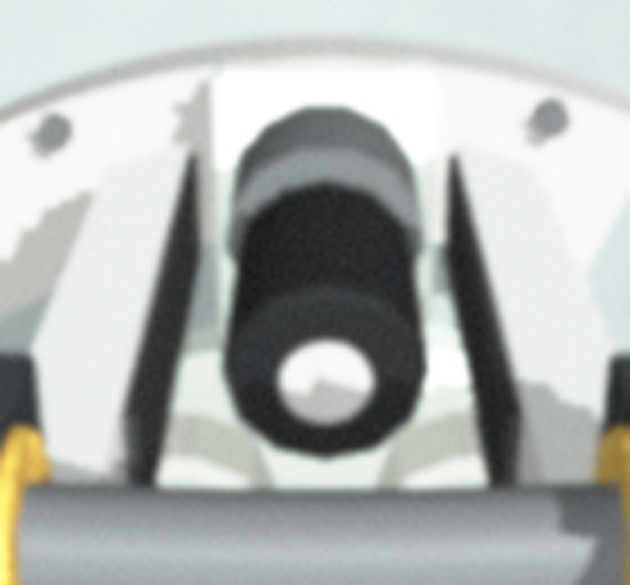

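>>> carry_out:
  deltas:
    - [0.42,0,0,0,0]
    - [0.45,-0.005,0,0,0]
    - [0.45,-0.02,0,0,0]
    - [0.45,-0.04,0,0,0]
    - [0.45,-0.06,0,0,0]
    - [0.45,-0.08,0,0,0]
    - [0.45,-0.1,0,0,0]
    - [0.45,-0.12,0,0,0]
    - [0.45,-0.14,0,0,0]
    - [0.45,-0.14,0,0,0]

```text
clock: 11.05
tcp_pos: [0.5511, 0.0955, 0.3084]
orientation: [0.977, 1.339, -0.973]
contact_force: [0.4, 0.0, 0.6]
opening: 0.0419
```

Run:
```python
from h import *
import cv2
np.set_printoptions(precision=4,suppress=True)
o,p,R=st(); print(p,o['contact_force'])
im=robot.get_image('scene'); b=(110,270,170,350);cv2.imwrite('pics/scene8.png',cv2.resize(im[b[0]:b[1],b[2]:b[3]],None,fx=4,fy=3.7,interpolation=cv2.INTER_CUBIC))
for phi in(-83.5,-84.5):
  for z in(.117,.124):print(phi,z,(proj('scene',[*pin(phi),z])-[170,110]+.5)*[4,3.7])
a=np.radians(-4.5)+TH
```

```text
[0.5511 0.0955 0.3084] [0.4309 0.0383 0.6491]
-83.5 0.117 [417.4212 329.8083]
-83.5 0.124 [417.4548 320.235 ]
-84.5 0.117 [415.5132 331.4801]
-84.5 0.124 [415.54   321.9007]
```

View pics/scene8.png

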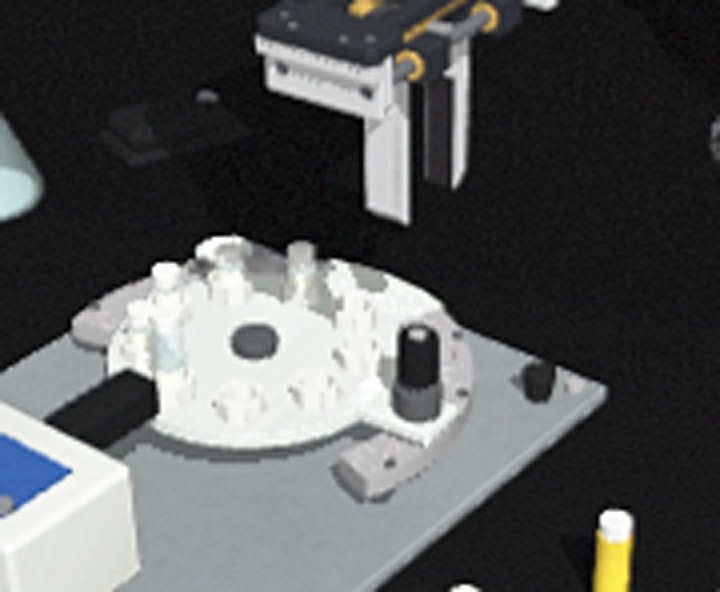

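```bash
python3 -c "
from rig import robot
print(robot.sign_off())"
```

```text
the job is handed in; nothing more can be done
None
```

The tall vial now faces the reader's snout with the pin home in its index hole. I handed the job in at about 11 s; no verdict was reported.

**What I did:**
- The tall vial stood two places to the left of the reader, so the carousel had to turn clockwise seen from above.
- I gripped the knob, drew the pin up about 13 mm and turned the carousel about 76°, stopping short of the second hole of the left sector.
- I let the pin down onto the plate, then pushed the boss in steps of about 1 mm or less with the fingers straddling it. At about 84° the pin dropped. The push readings on the way stayed under 7 N.

**Last checks:**
- **Pin drop:** The boss ran ahead of the pushing finger as the pin dropped, and the push force went to about zero.
- **Pin height:** In the wrist and scene pictures the knob top sits at its home height of about 117 mm, not the 124 mm it has when riding on the plate.
- **Vials:** In the last picture the tall vial stands at the snout, about 4° (roughly 5 mm) off the reading place by calculation. The other vials are standing.
- **Gripper:** It is clear above everything, with about zero contact force.

**One check that disagreed:** just before the last 0.4 mm nudge the force had already gone to zero, but the knob measured 2 to 4 mm too high. The pin was only partly in, and that nudge seated it.

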